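Load the lamp battery dock and click its dial to eight

TASK

Slide the isolator on the control unit to off (the end nearer the dial), then put every loose cell on the bench into the battery dock, one to a bay in any bays: flat end against the sprung contact, then the nub end dropped in behind the low wall, so that the cell lies fully down and its spring holds it. Then slide the isolator fully back on, press the button to wake the microscope lamp, and last turn the dial clockwise, counting its clicks, to the eighth click from the long zero mark without going past it. Leave the slide box, jar and knife block where they are.

Things in the scene. Friction and masses are not known exactly. Their poses are not given: they have to be found in the camera images.
- dock: battery dock, fixed grey and white tray 124 x 204 mm, three open bays side by side along its y, 64 mm apart (bay1 at y = 0, bay0 at -y). Origin: underside, y = 0. x runs along the bays from the low plus wall (x = -48 to -40 mm, top z = 32 mm, across all bays) to the spring contacts and the high back wall (x = 52 to 62 mm, top z = 60 mm). Floor top z = 12 mm
- bay0_plus (a point): bay 0: where the nub end of a seated cell lies, on the plus wall's inner face (dock x = -40 mm), 28 mm above the dock's underside. Ribs 7 mm high and 27 mm apart under both ends of the cell (dock x = -33 to -21 and 12 to 24 mm) centre it; the middle of the bay is open for fingers
- bay1_plus (a point): bay 1: where the nub end of a seated cell lies, on the plus wall's inner face (dock x = -40 mm), 28 mm above the dock's underside. Ribs 7 mm high and 27 mm apart under both ends of the cell (dock x = -33 to -21 and 12 to 24 mm) centre it; the middle of the bay is open for fingers
- bay2_plus (a point): bay 2: where the nub end of a seated cell lies, on the plus wall's inner face (dock x = -40 mm), 28 mm above the dock's underside. Ribs 7 mm high and 27 mm apart under both ends of the cell (dock x = -33 to -21 and 12 to 24 mm) centre it; the middle of the bay is open for fingers
- bay0_mid (a point): bay 0: where the middle of a seated cell lies, 36 mm from bay0_plus. At the +x end of the bay a steel plate on a coil spring, 26 mm wide, z = 15 to 57 mm: its face is at dock x = 25 mm when free (65 mm from the plus wall, 7 mm less than a cell) and can be pushed to +x by up to 16 mm (2 N to start, 0.5 N more per mm)
- bay1_mid (a point): bay 1: where the middle of a seated cell lies, 36 mm from bay1_plus. At the +x end of the bay a steel plate on a coil spring, 26 mm wide, z = 15 to 57 mm: its face is at dock x = 25 mm when free (65 mm from the plus wall, 7 mm less than a cell) and can be pushed to +x by up to 16 mm (2 N to start, 0.5 N more per mm)
- bay2_mid (a point): bay 2: where the middle of a seated cell lies, 36 mm from bay2_plus. At the +x end of the bay a steel plate on a coil spring, 26 mm wide, z = 15 to 57 mm: its face is at dock x = 25 mm when free (65 mm from the plus wall, 7 mm less than a cell) and can be pushed to +x by up to 16 mm (2 N to start, 0.5 N more per mm)
- cell0: grey round cell with a rubbery sleeve, 32 mm in diameter, 72 mm long overall, about 145 g, lying on the bench (may be absent; it can roll a little). Origin: middle of its axis. Its x axis runs along the cell towards the nub (plus) end, which has a steel nub 16 mm in diameter and 3 mm long and a white band round the sleeve near it; the other end is flat
- cell1: grey round cell with a rubbery sleeve, 32 mm in diameter, 72 mm long overall, about 145 g, lying on the bench (may be absent; it can roll a little). Origin: middle of its axis. Its x axis runs along the cell towards the nub (plus) end, which has a steel nub 16 mm in diameter and 3 mm long and a white band round the sleeve near it; the other end is flat
- cell2: grey round cell with a rubbery sleeve, 32 mm in diameter, 72 mm long overall, about 145 g, lying on the bench (may be absent; it can roll a little). Origin: middle of its axis. Its x axis runs along the cell towards the nub (plus) end, which has a steel nub 16 mm in diameter and 3 mm long and a white band round the sleeve near it; the other end is flat
- cell0_plus (a point): centre of the nub's end face of cell 0
- cell1_plus (a point): centre of the nub's end face of cell 1
- cell2_plus (a point): centre of the nub's end face of cell 2
- unit: lamp control unit, fixed white box 170 x 260 x 55 mm high. Origin: centre of its underside; z up. The dial's axis stands at x = 0, y = -58 mm, the button at x = -35, y = 70 mm, the isolator slides along y at x = 45, y = 45 to 95 mm. Ten black marks ring the dial 30 degrees apart; the long one, at the -x side, is zero and the others follow clockwise seen from above
- isolator (a joint): travel of the isolator switch in m along the unit's +y: 0 = off (end nearer the dial), 0.05 = on, where it starts; it drags with about 1.5 N and stays where it is left. Off means below 0.008, on above 0.042
- isolator_top (a point): centre of the top of the isolator's black grip, 109 mm above the bench; the grip is 28 mm (unit's x) by 20 mm (unit's y) and 40 mm high and moves with the switch
- dial (a joint): angle of the click dial in rad, growing clockwise seen from above; 0 at the long mark, one click every 0.5236 rad (30 degrees), stops at 0 and 4.71; it starts at zero, one or two clicks. A sprung ball pulls it into the nearest click (about 0.1 N m to turn). Eighth click: 4.19
- dial_grip (a point): on the dial's axis, 92 mm above the bench, at the height to grip, 7 mm below the dial's top. The grip is a black bar 57 mm long, 14 mm wide, 30 mm high on a 60 mm disc (disc top 23 mm below this point); it turns with the dial and lies along the unit's x at dial 0, the end with the white pointer then facing the unit's -x side
- button (a joint): travel of the push button in m, downward: 0 up, 0.006 fully down (5 N); it springs back. Pressed means beyond 0.004
- button_top (a point): centre of the top of the button, 32 mm in diameter, which moves down when pressed
- slidebox: bystander: wooden slide box 80 x 120 x 35 mm, origin at the centre of its underside
- jar: bystander: jar 64 mm in diameter, 85 mm high, origin at the centre of its underside
- knifeblock: bystander: aluminium knife block 90 x 60 x 30 mm with a short steel stud, origin at the centre of its underside
Things that resemble listed ones, but are neither listed nor needed, are in the scene too. Leave any orange, pink or red look-alike of the cell2 alone.

How it is judged:
By the outcome, as a careful person would: the job done as asked, in the order asked, and still so for the second after the job is handed in, with the robot touching nothing.
Of cell0, cell1, cell2 only 2 to 3 are there at a start; the rules pass over those that are not, and their reading is None.
At some moment in a run one of cell0, cell1, cell2 may be knocked a few centimetres aside while the robot is not near it.
Once in a run the grip may slacken for a moment while it holds something.
It also fails if it takes over 208 s, if anything falls off the work surface, if the arm or the gripper's body presses on something with over 40 N, if the wrist force passes 120 N, or if a joint passes its speed limit or range.

ROBOT

A 6-joint arm with a two-finger parallel gripper is mounted at the origin on the work surface. World frame = base frame: x ahead of the robot, y to its left, z up, the work surface at z = 0. Lengths are in m, angles in degrees, forces in N, time in s.
With the tool pointing down it reaches from about 0.4 to 0.825 m from the base axis. Payload 7 kg.
Tool frame: the origin (TCP) lies midway between the tips of the shut fingers; the grasp point (between the pads) lies hold_point_z behind it (hold_point_z is the distance from the TCP to the grasp point, in m); z points along the fingers, y is the line along which they close (so a half turn about z gives the same grasp; the last joint's range is limited). The gripper opens to 88 mm and grips with 3 to 60 N. Pads are 19 mm wide; open, the fingers measure 130 mm over their backs; the gripper's body (78 mm by 193 mm) begins 47 mm behind the grasp point.
Start: joints at [-51.389, 20.546, 0.682, 0, -70.136, -16.507], TCP at [0.254, -0.625, 0.227] pointing down, gripper open.
Joint ranges: [-176.03, 176.03], [-82.01, 121.73], [-58.28, 71.71], [-173.87, 95.51], [-174.79, -0.11], [-173.66, 173.66]. Speed limits (degrees/s): [136.94, 136.94, 172.46, 180, 180, 180].

INTERFACE

Orientations are given as [roll, pitch, yaw] about the fixed x, y, z axes, in that order (R = Rz(yaw) Ry(pitch) Rx(roll)).
In Python, from plant import * gives the robot as it stands.
- The arm moves only by the tool step_arm, never from a script. Its argument "steps" is a list that holds one entry, the list of rows, each a list of 6 numbers: the shift along the tool's x, y, z scaled (see below), then the turn, a rotation vector about the tool's x, y, z scaled (see below). In form: [[[tx, ty, tz, wx, wy, wz], ...]]. A call has 1 to 20 rows; each row is the pose to reach, as a shift and turn from the pose commanded when the call began, along the tool's axes at that moment; what a row does not reach only later rows make up. The controller multiplies each number of a shift by 100 mm and each number of a turn by 0.5 rad. A row lasts 1/10 s, in which the tool goes at most 50 mm and 8.59 degrees, less where a joint would pass 70% of its speed; a pose out of reach is approached as far as the arm can. A call with a number of a shift or a turn outside -1 to 1 is refused whole. A call with a gripper value outside its range is refused whole. "jaw" is the closure in counts, from 0 (fully open) to 255 (shut), set as the call begins (left out, the last holds). The fingers move at their own pace and stop on an object; the grip force is fixed at half the most. Time passes only in rows, so rows that repeat a pose let the fingers close. It gives the time, the measured TCP pose, the force, the opening and the grip force at its end, in the units of the state.
- get_obs(): the state, without advancing time (a new reading comes with each control period).
- snapshot(name): name is "scene" or "top"; returns (picture, depth): 420x560x3 uint8, red, green, blue; 420x560 float32, m along the optical axis (not along the pixel's ray), 0 where there is no reading.
- calibration(name): a dict with "mtx" (3x3 intrinsics, pixels), "rvec" (rotation vector, rad) and "tvec" (3), from world to camera coordinates, as OpenCV has them. Camera axes: x right, y down, z forward; pixel columns grow to the right and rows downward; lengths in m; the calibration is good to about 2 mm. A picture is of the moment at which its call begins. calibration takes no time and is no camera call.
- close_job(): hands the job in; it is judged then, once.
The state is a dict: "clock": time; "joint_pos": joint angles; "qvel": joint speeds; "tau": joint torques, N m; "tool_pos": TCP position; "orientation": TCP orientation; "force": force on the tool from outside, world axes, zero at the start; "moment": the same for the moment, N m; "opening": finger opening in m; "gripper_force": force on a finger pad.
Only numpy, scipy, OpenCV 4.12 (cv2) and the standard library are available. Lean on these libraries where they do the work, as an engineer would, in place of code of your own. Each camera call takes 0.05 s, during which the arm holds its last target. There are 200 camera calls.

## Working session

There is one attempt and no reset: what is moved stays moved. The work goes in short steps, Python scripts to look and compute and a tool call to move; the robot and the scene stay as the last step left them, time stands still between calls to the robot, and variables do not carry over. Pictures are saved under pics/ and viewed, at most 14 in all, crops included, and the job is handed in when it is done.

Besides the shell and the picture viewer there is one more tool, called after "Emit:" as name([rows], argument=value, ...), one row to a line, values as JSON. step_arm: Moves the arm, as the interface text tells. Its arguments: {"type":"object","properties":{"steps":{"type":"array","items":{"type":"array","items":{"type":"array","items":{"type":"number","minimum":-1,"maximum":1}}}},"jaw":{"type":"number"}},"required":["steps"]}

```bash
ls; mkdir -p pics; python3 - <<'E'
from plant import *
import cv2,numpy as np
print(get_obs())
for n in("scene","top"):
    p,d=snapshot(n); cv2.imwrite(f"pics/{n}0.png",p[:,:,::-1]); np.savez(f"pics/{n}0.npz",p=p,d=d); print(n,calibration(n))
E
```

```text
pics
{'clock': 0.0, 'joint_pos': array([-5.13881041e+01,  2.05902614e+01,  6.33068600e-01, -1.95323130e-02,
       -7.01355114e+01, -1.65045739e+01]), 'qvel': array([ 0.00565009,  0.08786555,  0.0197612 , -0.05464505, -0.01727874,
       -0.08588154]), 'tau': array([ 3.01761529e-04, -5.82709837e+01,  2.93050110e+01,  6.99681491e+00,
        6.75234071e-03, -1.76414642e-04]), 'tool_pos': array([ 0.2537906 , -0.62493959,  0.22563243]), 'orientation': array([ 1.79905899e+02, -8.73389757e-03, -1.57899323e+02]), 'force': array([ 0.36106409, -0.25802392,  0.16316337]), 'moment': array([0.00131592, 0.03354872, 0.0136125 ]), 'gripper_force': 0.0, 'opening': 0.08761739906076446}
scene {'mtx': array([[509.65994108,   0.        , 278.48643802],
       [  0.        , 509.65994108, 213.63205223],
       [  0.        ,   0.        ,   1.        ]]), 'rvec': array([ 2.14459162,  1.03918488, -0.43647202]), 'tvec': array([-0.36693592, -0.22366331,  1.7000262 ])}
top {'mtx': array([[394.49893945,   0.        , 281.42687587],
       [  0.        , 394.49893945, 204.1318653 ],
       [  0.        ,   0.        ,   1.        ]]), 'rvec': array([ 2.14093268, -2.20794713,  0.09946926]), 'tvec': array([0.04337687, 0.56525306, 1.08873854])}
```

View pics/top0.png

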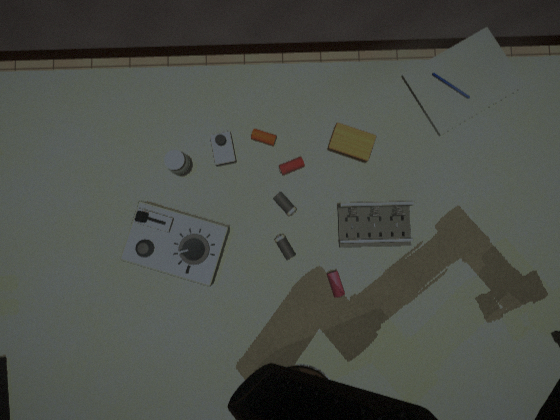

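View pics/scene0.png

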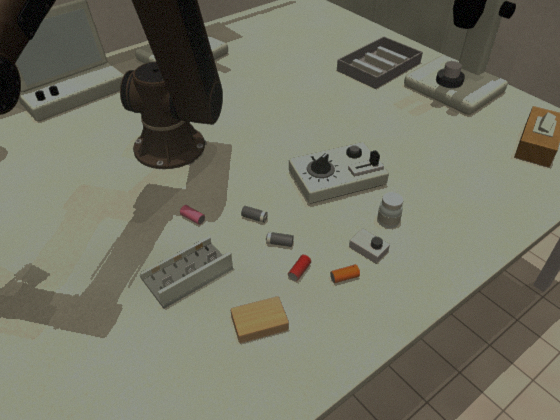

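The top view shows the unit at about (176,243), the dock at (375,224), and grey cells at (286,203) and (285,246). The look-alikes are orange (264,136), red (291,166) and pink (335,283). Next I'll crop closer and measure.

```bash
cat > h.py <<'E'
import cv2,numpy as np
from plant import *
def cal(n):
    c=calibration(n);R=cv2.Rodrigues(np.array(c["rvec"]))[0];return np.array(c["mtx"]),R,np.array(c["tvec"]).ravel()
def px(n,u,v,z):   # pixel -> world on plane z
    K,R,t=cal(n);r=R.T@np.linalg.solve(K,[u,v,1.]);o=-R.T@t;return o+r*(z-o[2])/r[2]
def cloud(n,d):
    K,R,t=cal(n);v,u=np.mgrid[:d.shape[0],:d.shape[1]]
    P=np.stack([(u-K[0,2])/K[0,0]*d,(v-K[1,2])/K[1,1]*d,d],-1);return (P-t)@R
def proj(n,X):
    K,R,t=cal(n);p=(np.atleast_2d(X)@R.T+t)@K.T;return p[:,:2]/p[:,2:]
E
python3 - <<'E'
from h import *
f=np.load("pics/top0.npz");p,d=f["p"],f["d"]
c=np.hstack([cv2.resize(p[190:295,115:245],None,fx=3,fy=3,interpolation=2),cv2.resize(p[190:295,265:417],None,fx=2.6,fy=3,interpolation=2)])
c=np.clip(c*1.6,0,255).astype('uint8');print(c.shape)
cv2.imwrite("pics/crop0.png",c[:,:,::-1])
W=cloud("top",d);ok=d>0
print("table z",np.median(W[150:300,20:100,2]))
def rep(nm,u0,u1,v0,v1,zl,zh):
    w=W[v0:v1,u0:u1];m=ok[v0:v1,u0:u1]&(w[...,2]>zl)&(w[...,2]<zh);q=w[m]
    r=cv2.minAreaRect((q[:,:2]*1000).astype('float32'));print(nm,m.sum(),q.mean(0).round(4),r)
rep("unit",115,235,195,292,.045,.065)
rep("unit>70",115,235,195,292,.075,.2)
rep("isol",125,160,200,230,.085,.13)
rep("dial",170,215,225,270,.075,.13)
rep("dock hi",325,420,190,257,.045,.08)
rep("dock all",325,420,190,257,.01,.08)
rep("cellA",270,302,187,220,.012,.05)
rep("cellB",270,302,229,264,.012,.05)
# colour search for grey cells elsewhere
E
```

```text
(315, 785, 3)
table z -0.0007988083984865762
unit 4761 [0.4601 0.3154 0.0547] ((466.1838073730469, 323.3026428222656), (260.7017822265625, 169.99472045898438), 71.8947525024414)
unit>70 328 [0.4827 0.3462 0.0943] ((463.3514404296875, 344.80059814453125), (194.5525360107422, 100.6015853881836), 58.39663314819336)
isol 108 [0.5378 0.3958 0.105 ] ((538.4730224609375, 399.22100830078125), (22.010671615600586, 27.79286003112793), 73.06703186035156)
dial 128 [0.4483 0.2663 0.0972] ((448.27947998046875, 267.7427673339844), (13.936315536499023, 58.15552520751953), 11.901192665100098)
dock hi 352 [ 0.5517 -0.2338  0.0576] ((542.9853515625, -236.4649200439453), (204.74737548828125, 37.20456314086914), 89.62861633300781)
dock all 2606 [ 0.504  -0.2343  0.0219] ((500.75390625, -235.81626892089844), (205.49716186523438, 121.67405700683594), 89.62861633300781)
cellA 282 [0.5664 0.0165 0.0275] ((566.8699951171875, 15.887889862060547), (72.4794921875, 31.606231689453125), 39.54949188232422)
cellB 279 [0.4469 0.0211 0.0279] ((446.79620361328125, 21.724998474121094), (71.63188934326172, 31.896867752075195), 28.716142654418945)
```

View pics/crop0.png

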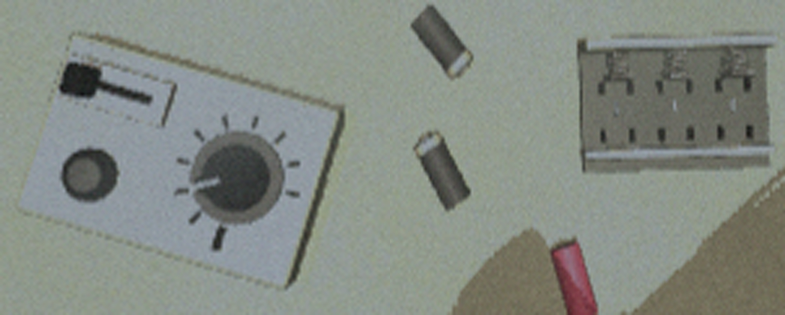

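The crop agrees with the depth fits: the isolator is at its on end and the dial pointer is 60° clockwise of the long mark, so it sits at click 2. Cell A's white band is at its lower right and cell B's is at its upper left. The dock's back wall faces +x.

```bash
cat >> h.py <<'E'
def plan(start,targets):
    """start (x,y,z mm, yaw deg); targets the same; prints per-call [tx,ty,tz,0,0,wz] and least rows"""
    c=np.array(start,float)
    for t in targets:
        t=np.array(t,float);n=1
        a=np.radians(c[3]);ex=np.array([np.cos(a),np.sin(a)]);ey=np.array([np.sin(a),-np.cos(a)])
        while True:
            c2=c.copy();out=[]
            for i in range(n):
                a=np.radians(c2[3]);ex=np.array([np.cos(a),np.sin(a)]);ey=np.array([np.sin(a),-np.cos(a)])
                d=(t-c2)/(n-i);r=np.round([d[:2]@ex/100,d[:2]@ey/100,-d[2]/100,-np.radians(d[3])/.5],2);out.append(r)
                c2[:2]+=100*(r[0]*ex+r[1]*ey);c2[2]-=100*r[2];c2[3]-=np.degrees(r[3]*.5)
            if max(np.abs(o).max() for o in out)<=1: break
            n+=1
        print("->",t)
        for o in out: print("  [%g,%g,%g,0,0,%g]"%tuple(o+0.),"rows",int(np.ceil(max(np.linalg.norm(o[:3])*2,abs(o[3])*.5*57.3/8.59)-.01)))
        c=c2
    print("end",c.round(2))
E
python3 - <<'E'
import plant
print([n for n in dir(plant) if not n.startswith('_')],getattr(plant,'hold_point_z',None))
from h import *
f=np.load("pics/top0.npz");W=cloud("top",f["d"])
u,v=proj("top",[.4545,.4007,.065])[0].astype(int);print("button px",u,v,W[v-2:v+3,u-2:u+3].reshape(-1,3).mean(0))
plan((253.8,-625,225.6,-157.9),[(540,-330,230,-150),(620,0,230,-140),(538.4,399.3,200,-108.1)])
E
```

```text
['PlanningError', 'calibration', 'close_job', 'get_obs', 'hold_point_z', 'snapshot'] 0.0188
button px 143 248 [0.4555125  0.39922165 0.07620528]
-> [ 540. -330.  230. -150.]
  [-0.94,0.41,-0.01,0,0,-0.07] rows 3
  [-0.95,0.38,-0.01,0,0,-0.07] rows 3
  [-0.97,0.35,-0.01,0,0,-0.07] rows 3
  [-0.98,0.32,-0.01,0,0,-0.07] rows 3
-> [ 620.    0.  230. -140.]
  [-0.78,0.82,0,0,0,-0.11] rows 3
  [-0.83,0.77,0,0,0,-0.12] rows 3
  [-0.87,0.72,0,0,0,-0.11] rows 3
-> [ 538.4  399.3  200.  -108.1]
  [-0.48,0.9,0.07,0,0,-0.28] rows 3
  [-0.6,0.82,0.08,0,0,-0.28] rows 3
  [-0.72,0.73,0.07,0,0,-0.28] rows 3
  [-0.8,0.62,0.08,0,0,-0.28] rows 3
end [ 537.84  399.08  199.6  -108.05]
```

Emit:
step_arm([
  [[-0.94,0.41,-0.01,0,0,-0.07],[-0.94,0.41,-0.01,0,0,-0.07],[-0.94,0.41,-0.01,0,0,-0.07]],
], jaw=0)

```text
clock: 0.4
tool_pos: [0.3286, -0.5489, 0.2274]
orientation: [180.0, 0.0, -155.7]
force: [-0.1, 0.3, 0.9]
opening: 0.0874
gripper_force: 0.0
```

Emit:
step_arm([
  [[-0.95,0.38,-0.01,0,0,-0.07],[-0.95,0.38,-0.01,0,0,-0.07],[-0.95,0.38,-0.01,0,0,-0.07]],
])

```text
clock: 0.7
tool_pos: [0.3998, -0.4755, 0.2285]
orientation: [180.0, 0.0, -153.7]
force: [-0.1, -0.7, 0.3]
opening: 0.0879
gripper_force: 0.0
```

Emit:
step_arm([
  [[-0.97,0.35,-0.01,0,0,-0.07],[-0.97,0.35,-0.01,0,0,-0.07],[-0.97,0.35,-0.01,0,0,-0.07]],
])

```text
clock: 1.0
tool_pos: [0.4713, -0.4016, 0.2293]
orientation: [180.0, 0.0, -151.7]
force: [-1.2, -0.4, 1.3]
opening: 0.0875
gripper_force: 0.0
```

Emit:
step_arm([
  [[-0.98,0.32,-0.01,0,0,-0.07],[-0.98,0.32,-0.01,0,0,-0.07],[-0.98,0.32,-0.01,0,0,-0.07]],
])

```text
clock: 1.3
tool_pos: [0.5426, -0.3273, 0.23]
orientation: [180.0, 0.0, -149.7]
force: [-0.4, -0.3, -0.1]
opening: 0.0873
gripper_force: 0.0
```

Emit:
step_arm([
  [[-0.78,0.82,0,0,0,-0.11],[-0.78,0.82,0,0,0,-0.11],[-0.78,0.82,0,0,0,-0.11]],
])

```text
clock: 1.6
tool_pos: [0.5665, -0.2173, 0.2303]
orientation: [180.0, -0.0, -146.6]
force: [0.2, -0.2, 0.5]
opening: 0.0879
gripper_force: 0.0
```

Emit:
step_arm([
  [[-0.83,0.77,0,0,0,-0.12],[-0.83,0.77,0,0,0,-0.12],[-0.83,0.77,0,0,0,-0.12]],
])

```text
clock: 1.9
tool_pos: [0.5939, -0.1074, 0.2304]
orientation: [180.0, 0.0, -143.2]
force: [-0.4, 0.8, -0.2]
opening: 0.0878
gripper_force: 0.0
```

Emit:
step_arm([
  [[-0.87,0.72,0,0,0,-0.11],[-0.87,0.72,0,0,0,-0.11],[-0.87,0.72,0,0,0,-0.11]],
])

```text
clock: 2.2
tool_pos: [0.6207, 0.0022, 0.2302]
orientation: [180.0, -0.0, -140.0]
force: [-0.1, -1.5, -0.6]
opening: 0.0877
gripper_force: 0.0
```

Emit:
step_arm([
  [[-0.48,0.9,0.07,0,0,-0.28],[-0.48,0.9,0.07,0,0,-0.28],[-0.48,0.9,0.07,0,0,-0.28]],
])

```text
clock: 2.5
tool_pos: [0.5983, 0.1025, 0.2229]
orientation: [180.0, -0.0, -131.9]
force: [0.7, 0.2, 0.2]
opening: 0.0877
gripper_force: 0.0
```

Emit:
step_arm([
  [[-0.6,0.82,0.08,0,0,-0.28],[-0.6,0.82,0.08,0,0,-0.28],[-0.6,0.82,0.08,0,0,-0.28]],
])

```text
clock: 2.8
tool_pos: [0.5779, 0.2018, 0.2148]
orientation: [180.0, -0.0, -123.9]
force: [0.1, -0.6, -1.4]
opening: 0.0874
gripper_force: 0.0
```

Emit:
step_arm([
  [[-0.72,0.73,0.07,0,0,-0.28],[-0.72,0.73,0.07,0,0,-0.28],[-0.72,0.73,0.07,0,0,-0.28]],
])

```text
clock: 3.1
tool_pos: [0.5582, 0.3022, 0.2076]
orientation: [180.0, -0.0, -115.9]
force: [-0.1, -1.3, -1.0]
opening: 0.088
gripper_force: 0.0
```

Emit:
step_arm([
  [[-0.8,0.62,0.08,0,0,-0.28],[-0.8,0.62,0.08,0,0,-0.28],[-0.8,0.62,0.08,0,0,-0.28],[-0.8,0.62,0.08,0,0,-0.28],[-0.8,0.62,0.08,0,0,-0.28]],
])

```text
clock: 3.6
tool_pos: [0.5386, 0.3971, 0.2004]
orientation: [180.0, -0.0, -108.1]
force: [-0.7, -0.0, -0.8]
opening: 0.0875
gripper_force: 0.0
```

Emit:
step_arm([
  [[-0.02,0.01,0.4,0,0,0],[-0.02,0.01,0.8,0,0,0],[-0.02,0.01,0.8,0,0,0]],
])

```text
clock: 3.9
tool_pos: [0.5357, 0.3966, 0.1154]
orientation: [179.7, -0.5, -108.2]
force: [-0.3, -1.1, -0.8]
opening: 0.0879
gripper_force: 0.0
```

Emit:
step_arm([
  [[0,0,0.2,0,0,0],[0,0,0.4,0,0,0],[0,0,0.42,0,0,0],[0,0,0.42,0,0,0]],
])

```text
clock: 4.3
tool_pos: [0.5385, 0.4005, 0.0801]
orientation: [-180.0, 0.0, -108.1]
force: [-0.1, 0.4, 0.5]
opening: 0.0879
gripper_force: 0.0
```

Emit:
step_arm([
  [[0,0,0,0,0,0],[0,0,0,0,0,0],[0,0,0,0,0,0],[0,0,0,0,0,0],[0,0,0,0,0,0],[0,0,0,0,0,0],[0,0,0,0,0,0],[0,0,0,0,0,0],[0,0,0,0,0,0],[0,0,0,0,0,0]],
], jaw=255)

```text
clock: 5.3
tool_pos: [0.5386, 0.4006, 0.0786]
orientation: [-179.9, 0.0, -108.1]
force: [4.5, -2.0, -1.8]
opening: 0.0277
gripper_force: 30.0
```

Emit:
step_arm([
  [[0.1,0,0,0,0,0],[0.2,0,0,0,0,0],[0.3,0,0,0,0,0],[0.4,0,0,0,0,0],[0.5,0,0,0,0,0],[0.5,0,0,0,0,0],[0.5,0,0,0,0,0]],
])

```text
clock: 6.0
tool_pos: [0.5233, 0.3533, 0.0786]
orientation: [-179.9, 0.1, -108.0]
force: [6.3, -0.2, -3.6]
opening: 0.0275
gripper_force: 30.0
```

Emit:
step_arm([
  [[0,0,0,0,0,0],[0,0,0,0,0,0],[0,0,0,0,0,0],[0,0,0,0,0,0],[0,0,0,0,0,0],[0,0,0,0,0,0]],
], jaw=0)

```text
clock: 6.6
tool_pos: [0.522, 0.3534, 0.0786]
orientation: [180.0, 0.0, -108.0]
force: [0.3, -0.5, 0.7]
opening: 0.0703
gripper_force: 0.0
```

Emit:
step_arm([
  [[0,0,-0.4,0,0,0],[0,0,-0.8,0,0,0],[0,0,-1,0,0,0],[0,0,-1,0,0,0]],
])

```text
clock: 7.0
tool_pos: [0.5236, 0.3548, 0.1827]
orientation: [-179.8, 0.3, -108.0]
force: [-1.0, 0.0, -0.4]
opening: 0.0873
gripper_force: 0.0
```

```bash
python3 - <<'E'
from h import *
o=get_obs();print(o["tool_pos"],o["orientation"])
p,d=snapshot("top");np.savez("pics/top1.npz",p=p,d=d)
W=cloud("top",d);
def rep(nm,u0,u1,v0,v1,zl,zh):
    w=W[v0:v1,u0:u1];m=(d[v0:v1,u0:u1]>0)&(w[...,2]>zl)&(w[...,2]<zh);q=w[m]
    if len(q)<9: print(nm,len(q));return
    r=cv2.minAreaRect((q[:,:2]*1000).astype('float32'));print(nm,m.sum(),q.mean(0).round(4),r)
rep("A",270,302,187,220,.012,.05);rep("B",270,302,229,264,.012,.05)
ps,ds=snapshot("scene")
c=np.vstack([cv2.resize(p[100:310,110:430],None,fx=1.9,fy=1.4),cv2.resize(ps[120:300,130:450],None,fx=1.9,fy=1.6)])
print(c.shape);cv2.imwrite("pics/c1.png",np.clip(c*1.6,0,255).astype('uint8')[:,:,::-1])
E
```

```text
[0.52360524 0.35480236 0.1827035 ] [-179.82054678    0.33614083 -108.01728648]
A 281 [0.5664 0.0165 0.0275] ((566.754638671875, 15.87774658203125), (72.04803466796875, 31.87843894958496), 39.69934844970703)
B 282 [0.4469 0.0212 0.0277] ((446.7907409667969, 21.724441528320312), (71.7933349609375, 31.900001525878906), 28.758359909057617)
(582, 608, 3)
```

View pics/c1.png

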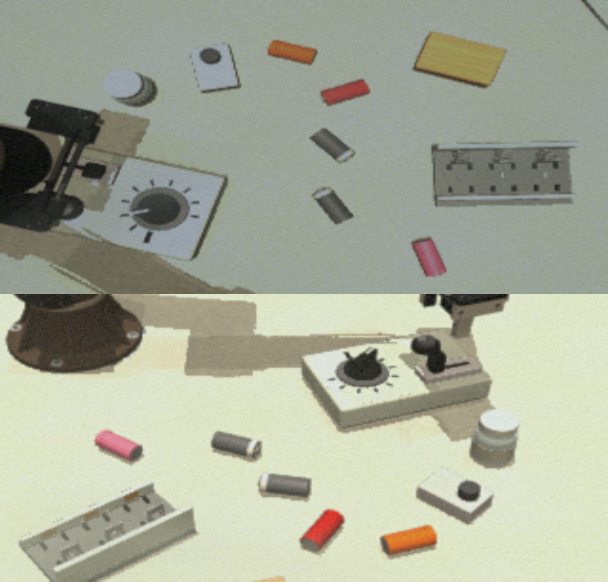

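The isolator is now at the dial end and only two grey cells are present, neither of which has moved. Next is cell A.

```bash
python3 - <<'E'
from h import *
plan((523.6,353.8,178.6,-108.05),[(563.7,13.4,130,-140.4),(563.7,13.4,60,-140.4),(563.7,13.4,3,-140.4)])
E
```

```text
-> [ 563.7   13.4  130.  -140.4]
  [0.78,-0.36,0.12,0,0,0.28] rows 2
  [0.72,-0.46,0.12,0,0,0.28] rows 2
  [0.65,-0.56,0.12,0,0,0.28] rows 2
  [0.56,-0.65,0.13,0,0,0.29] rows 2
-> [ 563.7   13.4   60.  -140.4]
  [0,0,0.7,0,0,0] rows 2
-> [ 563.7   13.4    3.  -140.4]
  [0,0,0.57,0,0,0] rows 2
end [ 563.94   13.24    2.6  -140.42]
```

Emit:
step_arm([
  [[0.78,-0.36,0.12,0,0,0.28],[0.78,-0.36,0.12,0,0,0.28],[0.78,-0.36,0.12,0,0,0.28]],
])

```text
clock: 7.4
tool_pos: [0.5308, 0.2637, 0.1643]
orientation: [179.9, -0.2, -116.2]
force: [0.2, 1.3, -0.4]
opening: 0.0878
gripper_force: 0.0
```

Emit:
step_arm([
  [[0.72,-0.46,0.12,0,0,0.28],[0.72,-0.46,0.12,0,0,0.28],[0.72,-0.46,0.12,0,0,0.28]],
])

```text
clock: 7.7
tool_pos: [0.5405, 0.1794, 0.1525]
orientation: [179.9, -0.2, -124.3]
force: [0.2, 0.7, -0.4]
opening: 0.0875
gripper_force: 0.0
```

Emit:
step_arm([
  [[0.65,-0.56,0.12,0,0,0.28],[0.65,-0.56,0.12,0,0,0.28],[0.65,-0.56,0.12,0,0,0.28]],
])

```text
clock: 8.0
tool_pos: [0.5507, 0.0948, 0.1407]
orientation: [179.9, -0.2, -132.3]
force: [0.2, -1.1, -0.1]
opening: 0.0876
gripper_force: 0.0
```

Emit:
step_arm([
  [[0.56,-0.65,0.13,0,0,0.29],[0.56,-0.65,0.13,0,0,0.29],[0.56,-0.65,0.13,0,0,0.29],[0.56,-0.65,0.13,0,0,0.29],[0.56,-0.65,0.13,0,0,0.29]],
])

```text
clock: 8.5
tool_pos: [0.5626, 0.0137, 0.1293]
orientation: [180.0, -0.0, -140.4]
force: [-0.1, 0.1, -0.2]
opening: 0.0876
gripper_force: 0.0
```

Emit:
step_arm([
  [[0,0,0.4,0,0,0],[0,0,0.7,0,0,0],[0,0,0.7,0,0,0],[0,0,0.7,0,0,0]],
])

```text
clock: 8.9
tool_pos: [0.5627, 0.0137, 0.0599]
orientation: [-180.0, -0.1, -140.3]
force: [0.4, 0.4, 1.3]
opening: 0.0876
gripper_force: 0.0
```

Emit:
step_arm([
  [[0,0,0.3,0,0,0],[0,0,0.5,0,0,0],[0,0,0.56,0,0,0],[0,0,0.56,0,0,0],[0,0,0.56,0,0,0]],
])

```text
clock: 9.4
tool_pos: [0.5637, 0.0134, 0.0052]
orientation: [-179.9, 0.1, -140.4]
force: [-0.4, 0.6, 0.8]
opening: 0.0879
gripper_force: 0.0
```

Emit:
step_arm([
  [[0,0,0,0,0,0],[0,0,0,0,0,0],[0,0,0,0,0,0],[0,0,0,0,0,0],[0,0,0,0,0,0],[0,0,0,0,0,0],[0,0,0,0,0,0],[0,0,0,0,0,0],[0,0,0,0,0,0],[0,0,0,0,0,0]],
], jaw=255)

```text
clock: 10.4
tool_pos: [0.5624, 0.0128, 0.0035]
orientation: [180.0, -0.0, -140.4]
force: [-0.1, -0.8, -0.1]
opening: 0.0311
gripper_force: 30.0
```

Emit:
step_arm([
  [[0,0,-0.3,0,0,0],[0,0,-0.6,0,0,0],[0,0,-1,0,0,0],[0,0,-1,0,0,0],[0,0,-1,0,0,0],[0,0,-1,0,0,0]],
])

```text
clock: 11.0
tool_pos: [0.5616, 0.0127, 0.1026]
orientation: [179.9, -0.1, -140.4]
force: [0.4, -0.0, -1.0]
opening: 0.031
gripper_force: 30.0
```

```bash
python3 - <<'E'
from h import *
o=get_obs();print(o["tool_pos"],o["orientation"])
ex=np.array([1,-.0065]);ey=np.array([.0065,1]);O=np.array([500.8,-235.8])
D=lambda x,y,z,yaw:(*(O+x*ex+y*ey),z,yaw)
p=o["tool_pos"]*1000
plan((*p,o["orientation"][2]),[D(-22,-64,105,-180.4),D(-22,-64,39,-180.4)])
E
```

```text
[0.56158156 0.01267589 0.102633  ] [ 1.79949033e+02 -7.47369701e-02 -1.40439505e+02]
-> [ 478.384 -299.657  105.    -180.4  ]
  [0.88,-0.63,-0.01,0,0,0.46] rows 3
  [0.71,-0.81,-0.01,0,0,0.47] rows 3
  [0.5,-0.95,0,0,0,0.46] rows 3
-> [ 478.384 -299.657   39.    -180.4  ]
  [0,0,0.66,0,0,0] rows 2
end [ 478.75 -299.83   38.63 -180.26]
```

Emit:
step_arm([
  [[0.22,-0.16,0,0,0,0.12],[0.44,-0.32,0,0,0,0.23],[0.66,-0.48,-0.01,0,0,0.35],[0.88,-0.63,-0.01,0,0,0.46]],
])

```text
clock: 11.4
tool_pos: [0.5335, -0.0928, 0.1031]
orientation: [179.9, -0.2, -153.7]
force: [-0.2, -0.2, -1.8]
opening: 0.031
gripper_force: 30.0
```

Emit:
step_arm([
  [[0.24,-0.27,0,0,0,0.16],[0.48,-0.54,0,0,0,0.31],[0.71,-0.81,-0.01,0,0,0.47],[0.71,-0.81,-0.01,0,0,0.47]],
])

```text
clock: 11.8
tool_pos: [0.5049, -0.1987, 0.1039]
orientation: [180.0, -0.2, -167.4]
force: [-0.2, 0.0, -2.2]
opening: 0.0314
gripper_force: 30.0
```

Emit:
step_arm([
  [[0.17,-0.32,0,0,0,0.16],[0.33,-0.64,0,0,0,0.31],[0.5,-0.95,0,0,0,0.46],[0.5,-0.95,0,0,0,0.46],[0.5,-0.95,0,0,0,0.46],[0.5,-0.95,0,0,0,0.46]],
])

```text
clock: 12.4
tool_pos: [0.4795, -0.299, 0.1047]
orientation: [180.0, -0.1, 179.8]
force: [0.3, -0.8, -1.1]
opening: 0.0314
gripper_force: 30.0
```

```bash
python3 - <<'E'
from h import *
o=get_obs();print(o["tool_pos"],o["orientation"],o["opening"])
p,d=snapshot("top");ps,ds=snapshot("scene");np.savez("pics/2.npz",p=p,d=d,ps=ps,ds=ds)
c=np.hstack([cv2.resize(p[180:270,320:430],(440,360)),cv2.resize(ps[200:310,130:240],(360,360))])
cv2.imwrite("pics/c2.png",np.clip(c*1.6,0,255).astype('uint8')[:,:,::-1])
E
```

```text
[ 0.47951318 -0.29900242  0.10474227] [ 1.79971454e+02 -7.94418908e-02  1.79813509e+02] 0.03137173879376791
```

View pics/c2.png

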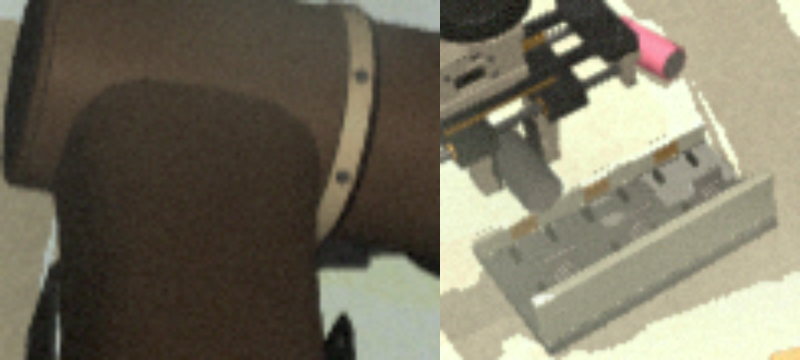

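Emit:
step_arm([
  [[0,0,0.2,0,0,0],[0,0,0.4,0,0,0],[0,0,0.6,0,0,0],[0,0,0.66,0,0,0],[0,0,0.66,0,0,0],[0,0,0.66,0,0,0]],
])

```text
clock: 13.1
tool_pos: [0.4805, -0.2996, 0.0403]
orientation: [-180.0, 0.0, 179.8]
force: [0.7, -0.8, -1.0]
opening: 0.0314
gripper_force: 30.0
```

Emit:
step_arm([
  [[-0.03,0,0,0,0,0],[-0.06,0,0,0,0,0],[-0.09,0,0,0,0,0],[-0.12,0,0,0,0,0],[-0.12,0,0,0,0,0],[-0.12,0,0,0,0,0]],
])

```text
clock: 13.7
tool_pos: [0.4906, -0.2997, 0.0394]
orientation: [180.0, -0.1, 179.7]
force: [-6.0, 0.1, 2.5]
opening: 0.0315
gripper_force: 30.0
```

Emit:
step_arm([
  [[-0.03,0,0,0,0,0],[-0.06,0,0,0,0,0],[-0.06,0,0,0,0,0],[-0.06,0,0,0,0,0]],
])

```text
clock: 14.1
tool_pos: [0.4956, -0.2997, 0.0392]
orientation: [180.0, -0.2, 179.7]
force: [-8.3, 1.0, 3.1]
opening: 0.0311
gripper_force: 30.0
```

Emit:
step_arm([
  [[0,0,0.04,0,0,0],[0,0,0.08,0,0,0],[0,0,0.12,0,0,0],[0,0,0.12,0,0,0]],
])

```text
clock: 14.5
tool_pos: [0.4951, -0.2995, 0.0266]
orientation: [179.9, -0.3, 179.7]
force: [-8.5, 0.2, 0.7]
opening: 0.0315
gripper_force: 30.0
```

Emit:
step_arm([
  [[0,0,0.04,0,0,0],[0,0,0.08,0,0,0],[0,0,0.08,0,0,0]],
])

```text
clock: 14.8
tool_pos: [0.4951, -0.2995, 0.0186]
orientation: [179.9, -0.3, 179.7]
force: [-7.9, 0.2, 1.9]
opening: 0.031
gripper_force: 30.0
```

```bash
python3 - <<'E'
from h import *
o=get_obs();print(o["tool_pos"],o["orientation"],o["opening"],o["force"],o["moment"])
ps,ds=snapshot("scene")
c=cv2.resize(ps[220:310,130:240],(660,540),interpolation=2)
cv2.imwrite("pics/c3.png",np.clip(c*1.6,0,255).astype('uint8')[:,:,::-1])
E
```

```text
[ 0.49508373 -0.29948908  0.0186393 ] [179.93212257  -0.27196228 179.70126311] 0.031047350462360516 [-7.89098586  0.19416384  1.93286088] [ 0.01619511  2.87169915 -0.09835805]
```

View pics/c3.png

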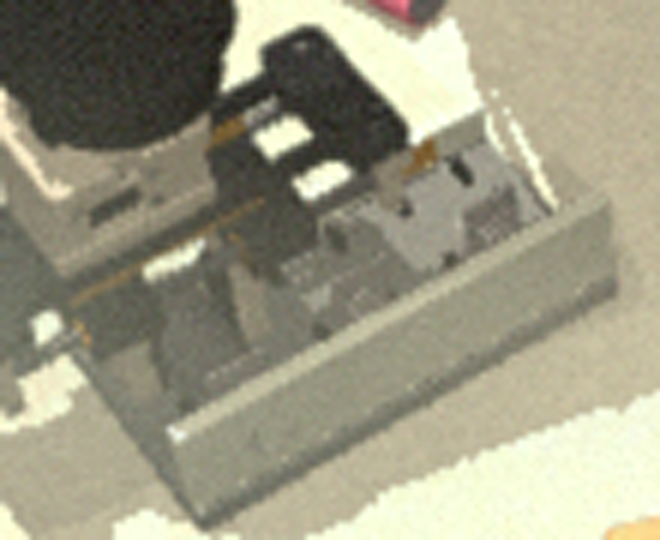

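Nothing is visible behind the fingers, but the forces are as expected. I'll lower the last 3 mm, ease toward the plus wall and release with a small opening.

Emit:
step_arm([
  [[0,0,0.03,0,0,0],[0,0,0.03,0,0,0],[0.02,0,0.03,0,0,0],[0.04,0,0.03,0,0,0],[0.04,0,0.03,0,0,0],[0.04,0,0.03,0,0,0]],
])

```text
clock: 15.45
tool_pos: [0.4918, -0.2995, 0.016]
orientation: [179.9, -0.2, 179.7]
force: [-7.3, 0.3, 0.6]
opening: 0.0312
gripper_force: 30.0
```

Emit:
step_arm([
  [[0,0,0,0,0,0],[0,0,0,0,0,0],[0,0,0,0,0,0],[0,0,0,0,0,0],[0,0,0,0,0,0]],
], jaw=125)

```text
clock: 15.95
tool_pos: [0.4942, -0.2998, 0.0167]
orientation: [-180.0, 0.0, 179.8]
force: [-0.5, 0.3, 0.2]
opening: 0.0444
gripper_force: 0.0
```

Emit:
step_arm([
  [[0,0,-0.1,0,0,0],[0,0,-0.2,0,0,0],[0,0,-0.4,0,0,0],[0,0,-0.7,0,0,0],[0,0,-1,0,0,0],[0,0,-1,0,0,0]],
])

```text
clock: 16.55
tool_pos: [0.4966, -0.3008, 0.1222]
orientation: [-179.8, 0.5, 179.8]
force: [1.4, 0.5, -0.1]
opening: 0.0445
gripper_force: 0.0
```

Emit:
step_arm([
  [[-0.2,0.9,0,0,0,-0.2],[-0.2,0.9,0,0,0,-0.3],[-0.2,0.9,0,0,0,-0.5],[-0.2,0.9,0,0,0,-0.5]],
])

```text
clock: 16.95
tool_pos: [0.5146, -0.2088, 0.1173]
orientation: [-180.0, 0.1, -165.7]
force: [0.1, 0.7, -0.3]
opening: 0.0448
gripper_force: 0.0
```

Emit:
step_arm([
  [[-0.4,0.9,0,0,0,-0.2],[-0.4,0.9,0,0,0,-0.3],[-0.4,0.9,0,0,0,-0.5],[-0.4,0.9,0,0,0,-0.5]],
])

```text
clock: 17.35
tool_pos: [0.5313, -0.1122, 0.1169]
orientation: [-180.0, 0.0, -151.6]
force: [-0.8, -0.2, -0.0]
opening: 0.0447
gripper_force: 0.0
```

```bash
cat > look.py <<'E'
import sys
from h import *
o=get_obs();print(o["tool_pos"],o["orientation"],o["opening"])
p,d=snapshot("top");ps,ds=snapshot("scene")
c=np.hstack([cv2.resize(p[190:270,325:425],(400,400)),cv2.resize(ps[220:310,130:240],(400,400))])
cv2.imwrite(sys.argv[1],np.clip(c*1.6,0,255).astype('uint8')[:,:,::-1])
W=cloud("top",d);q=(W[190:260,330:420].reshape(-1,3)*1000-[500.8,-235.8,0])
for y in(-64,0,64):
    m=(abs(q[:,1]-y)<4)&(abs(q[:,0])<50);print(y,[f"{x:.0f}:{np.median(q[m&(abs(q[:,0]-x)<3),2]):.0f}" for x in range(-48,49,6)])
for nm,a,b in(("A",187,220),("B",229,264)):
    w=W[a:b,265:307].reshape(-1,3);q=w[(w[:,2]>.012)&(w[:,2]<.05)]
    if len(q)>20: print(nm,len(q),cv2.minAreaRect((q[:,:2]*1000).astype('float32')))
E
python3 look.py pics/c4.png
```

```text
[ 0.53126705 -0.11223773  0.11688854] [-1.79988512e+02  2.02109943e-02 -1.51557473e+02] 0.04474016567476604
-64 ['-48:34', '-42:33', '-36:43', '-30:44', '-24:42', '-18:43', '-12:44', '-6:44', '0:44', '6:44', '12:45', '18:43', '24:48', '30:nan', '36:nan', '42:nan', '48:nan']
0 ['-48:30', '-42:30', '-36:13', '-30:13', '-24:11', '-18:11', '-12:11', '-6:12', '0:nan', '6:nan', '12:nan', '18:nan', '24:nan', '30:nan', '36:nan', '42:nan', '48:nan']
64 ['-48:21', '-42:31', '-36:11', '-30:10', '-24:13', '-18:11', '-12:13', '-6:nan', '0:nan', '6:nan', '12:nan', '18:nan', '24:nan', '30:nan', '36:nan', '42:nan', '48:nan']
B 94 ((434.0966491699219, 3.1550960540771484), (22.70953941345215, 44.43623352050781), 88.27112579345703)
  return _methods._mean(a, axis=axis, dtype=dtype,
  ret = ret.dtype.type(ret / rcount)
```

View pics/c4.png

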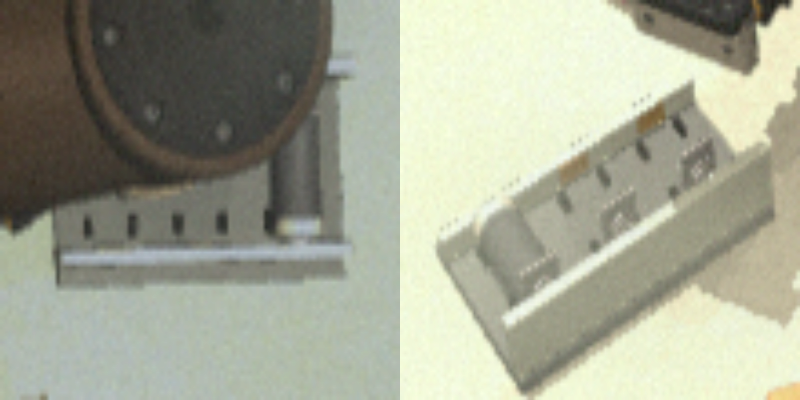

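Cell A is seated: the white band sits at the plus wall and its top is level at 44 mm. Cell B seems to have moved or is partly hidden, so I'll locate it with the scene camera.

```bash
python3 - <<'E'
from h import *
def find():
  for n in("scene","top"):
    p,d=snapshot(n);W=cloud(n,d)*1000;hsv=cv2.cvtColor(p,cv2.COLOR_RGB2HSV)
    m=(d>0)&(W[...,2]>8)&(W[...,2]<45)&(W[...,0]>330)&(W[...,0]<720)&(W[...,1]>-120)&(W[...,1]<150)
    k,l,s,c=cv2.connectedComponentsWithStats(m.astype('uint8'))
    for i in range(1,k):
        if s[i,4]>40:
            q=W[l==i];r=cv2.minAreaRect(q[:,:2].astype('float32'));print(n,s[i],np.round(r[0]),np.round(r[1]),round(r[2],1),"zmax %.0f"%np.percentile(q[:,2],95),"hsv",hsv[l==i].mean(0).round())
    if n=="scene": cv2.imwrite("pics/c5.png",np.clip(cv2.resize(p[170:290,160:340],(720,480))*1.6,0,255).astype('uint8')[:,:,::-1])
find()
E
```

```text
scene [241 206  27  17 280] [453.  22.] [73. 34.] 32.9 zmax 34 hsv [23. 31. 76.]
scene [288 255  23  26 330] [681.  -3.] [32. 73.] 21.2 zmax 34 hsv [  5. 157. 122.]
top [279 157  26  19 278] [676.  -5.] [32. 72.] 21.3 zmax 33 hsv [  3. 143.  97.]
top [288 243   8  17  77] [434.   2.] [20. 44.] 88.2 zmax 33 hsv [28. 26. 52.]
top [327 271  10  17 133] [ 353. -108.] [43. 25.] 4.3 zmax 33 hsv [161.  97. 101.]
```

View pics/c5.png

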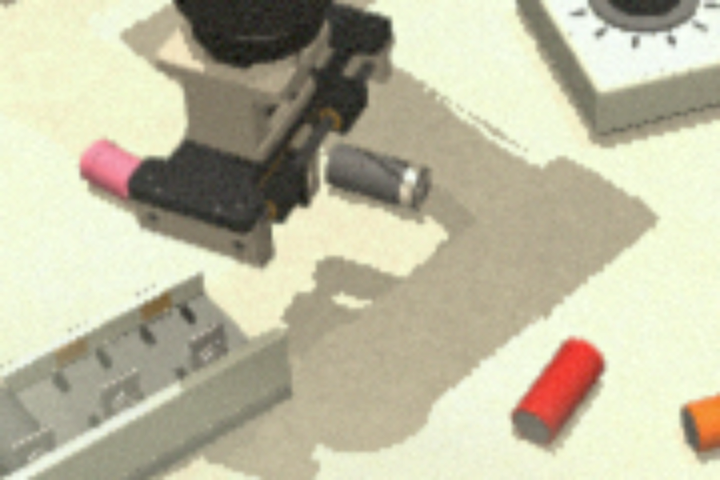

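Cell B has not moved, at (447,22) with its nub along 28.7°. The yaw is already close, so I'll grasp it.

```bash
python3 - <<'E'
from h import *
plan((531.3,-112.2,116.9,-151.55),[(450.3,23.6,100,-151.3),(450.3,23.6,50,-151.3),(450.3,23.6,3.5,-151.3)])
E
```

```text
-> [ 450.3   23.6  100.  -151.3]
  [0.03,0.79,0.08,0,0,0] rows 2
  [0.04,0.79,0.09,0,0,-0.01] rows 2
-> [ 450.3   23.6   50.  -151.3]
  [0,0,0.5,0,0,0] rows 1
-> [ 450.3   23.6    3.5 -151.3]
  [0,0,0.46,0,0,0] rows 1
end [ 449.88   23.38    3.9  -151.26]
```

Emit:
step_arm([
  [[0.03,0.79,0.08,0,0,0],[0.03,0.79,0.08,0,0,0],[0.03,0.79,0.08,0,0,0]],
], jaw=0)

```text
clock: 17.85
tool_pos: [0.4888, -0.0442, 0.1083]
orientation: [180.0, -0.0, -151.7]
force: [0.4, -0.4, 0.3]
opening: 0.063
gripper_force: 0.0
```

Emit:
step_arm([
  [[0.04,0.79,0.09,0,0,-0.01],[0.04,0.79,0.09,0,0,-0.01],[0.04,0.79,0.09,0,0,-0.01],[0.04,0.79,0.09,0,0,-0.01],[0.04,0.79,0.09,0,0,-0.01]],
])

```text
clock: 18.35
tool_pos: [0.4504, 0.0222, 0.0998]
orientation: [-180.0, 0.0, -151.4]
force: [-0.3, 0.6, -0.2]
opening: 0.0871
gripper_force: 0.0
```

Emit:
step_arm([
  [[0,0,0.3,0,0,0],[0,0,0.5,0,0,0],[0,0,0.5,0,0,0],[0,0,0.5,0,0,0]],
])

```text
clock: 18.75
tool_pos: [0.4501, 0.0221, 0.0497]
orientation: [-180.0, -0.1, -151.4]
force: [0.2, 0.1, -0.2]
opening: 0.0874
gripper_force: 0.0
```

Emit:
step_arm([
  [[0,0,0.2,0,0,0],[0,0,0.4,0,0,0],[0,0,0.46,0,0,0],[0,0,0.46,0,0,0],[0,0,0.46,0,0,0]],
])

```text
clock: 19.25
tool_pos: [0.4505, 0.023, 0.0045]
orientation: [-180.0, 0.1, -151.3]
force: [-0.4, -0.2, 0.1]
opening: 0.0875
gripper_force: 0.0
```

Emit:
step_arm([
  [[0,0,0,0,0,0],[0,0,0,0,0,0],[0,0,0,0,0,0],[0,0,0,0,0,0],[0,0,0,0,0,0],[0,0,0,0,0,0],[0,0,0,0,0,0],[0,0,0,0,0,0],[0,0,0,0,0,0],[0,0,0,0,0,0]],
], jaw=255)

```text
clock: 20.25
tool_pos: [0.4497, 0.0229, 0.0035]
orientation: [180.0, -0.0, -151.3]
force: [0.7, 0.5, 0.5]
opening: 0.0309
gripper_force: 30.0
```

Emit:
step_arm([
  [[0,0,-0.3,0,0,0],[0,0,-0.6,0,0,0],[0,0,-1,0,0,0],[0,0,-1,0,0,0],[0,0,-1,0,0,0],[0,0,-1,0,0,0]],
])

```text
clock: 20.85
tool_pos: [0.4488, 0.0225, 0.1027]
orientation: [180.0, -0.1, -151.3]
force: [0.3, 0.1, -0.9]
opening: 0.0311
gripper_force: 30.0
```

```bash
python3 - <<'E'
from h import *
o=get_obs();print(o["tool_pos"],o["orientation"],o["joint_pos"])
ex=np.array([1,-.0065]);ey=np.array([.0065,1]);O=np.array([500.8,-235.8])
D=lambda x,y,z,yaw:(*(O+x*ex+y*ey),z,yaw)
p=o["tool_pos"]*1000
plan((*p,o["orientation"][2]),[(490,0,105,-76),D(-22,64,105,-.37),D(-22,64,39,-.37)])
E
```

```text
[0.44881842 0.0225228  0.10265121] [ 1.79976545e+02 -8.65619494e-02 -1.51329929e+02] [ 2.81168990e+01  6.46274204e+00 -3.64756414e+01 -3.08514089e-02
 -4.71484051e+01 -8.94258463e+01]
-> [490.   0. 105. -76.]
  [-0.08,-0.13,-0.01,0,0,-0.88] rows 3
  [-0.02,-0.16,-0.01,0,0,-0.87] rows 3
  [0.04,-0.15,0,0,0,-0.88] rows 3
-> [ 4.79216e+02 -1.71657e+02  1.05000e+02 -3.70000e-01]
  [0.55,0.17,0,0,0,-0.88] rows 3
  [0.42,0.39,0,0,0,-0.88] rows 3
  [0.21,0.53,0,0,0,-0.88] rows 3
-> [ 4.79216e+02 -1.71657e+02  3.90000e+01 -3.70000e-01]
  [0,0,0.66,0,0,0] rows 2
end [ 4.7936e+02 -1.7125e+02  3.8650e+01 -3.6000e-01]
```

Emit:
step_arm([
  [[-0.02,-0.03,0,0,0,-0.22],[-0.04,-0.06,0,0,0,-0.44],[-0.06,-0.1,-0.01,0,0,-0.66],[-0.08,-0.13,-0.01,0,0,-0.88]],
])

```text
clock: 21.25
tool_pos: [0.4622, 0.0148, 0.103]
orientation: [179.9, -0.2, -125.8]
force: [0.8, -1.0, -1.8]
opening: 0.0315
gripper_force: 30.0
```

Emit:
step_arm([
  [[0,-0.04,0,0,0,-0.22],[-0.01,-0.08,0,0,0,-0.44],[-0.02,-0.12,-0.01,0,0,-0.66],[-0.02,-0.16,-0.01,0,0,-0.87]],
])

```text
clock: 21.65
tool_pos: [0.4763, 0.0071, 0.104]
orientation: [179.8, -0.1, -100.9]
force: [-0.1, -0.2, -1.5]
opening: 0.0311
gripper_force: 30.0
```

Emit:
step_arm([
  [[0.01,-0.04,0,0,0,-0.22],[0.02,-0.08,0,0,0,-0.44],[0.03,-0.12,0,0,0,-0.66],[0.04,-0.15,0,0,0,-0.88]],
])

```text
clock: 22.05
tool_pos: [0.4902, 0.0002, 0.1038]
orientation: [179.8, -0.0, -75.7]
force: [-0.9, 0.8, -1.2]
opening: 0.0314
gripper_force: 30.0
```

Emit:
step_arm([
  [[0.14,0.04,0,0,0,-0.22],[0.28,0.08,0,0,0,-0.44],[0.42,0.13,0,0,0,-0.66],[0.55,0.17,0,0,0,-0.88]],
])

```text
clock: 22.45
tool_pos: [0.4866, -0.0576, 0.1038]
orientation: [179.8, 0.1, -50.5]
force: [-0.5, -0.3, -1.0]
opening: 0.0311
gripper_force: 30.0
```

Emit:
step_arm([
  [[0.1,0.1,0,0,0,-0.22],[0.2,0.2,0,0,0,-0.44],[0.31,0.3,0,0,0,-0.66],[0.42,0.39,0,0,0,-0.88]],
])

```text
clock: 22.85
tool_pos: [0.4829, -0.1148, 0.1038]
orientation: [179.9, 0.2, -25.3]
force: [0.4, 0.2, -1.4]
opening: 0.0315
gripper_force: 30.0
```

Emit:
step_arm([
  [[0.05,0.13,0,0,0,-0.22],[0.1,0.26,0,0,0,-0.44],[0.15,0.4,0,0,0,-0.66],[0.21,0.53,0,0,0,-0.88],[0.21,0.53,0,0,0,-0.88],[0.21,0.53,0,0,0,-0.88],[0.21,0.53,0,0,0,-0.88]],
])

```text
clock: 23.55
tool_pos: [0.4799, -0.1705, 0.1048]
orientation: [-180.0, 0.1, -0.4]
force: [-0.5, -0.2, -1.5]
opening: 0.0314
gripper_force: 30.0
```

```bash
python3 - <<'E'
from h import *
ps,ds=snapshot("scene");print(get_obs()["opening"])
c=cv2.resize(ps[170:310,130:300],(680,560),interpolation=2)
cv2.imwrite("pics/c6.png",np.clip(c*1.6,0,255).astype('uint8')[:,:,::-1])
E
```

```text
0.031505954040147416
```

View pics/c6.png

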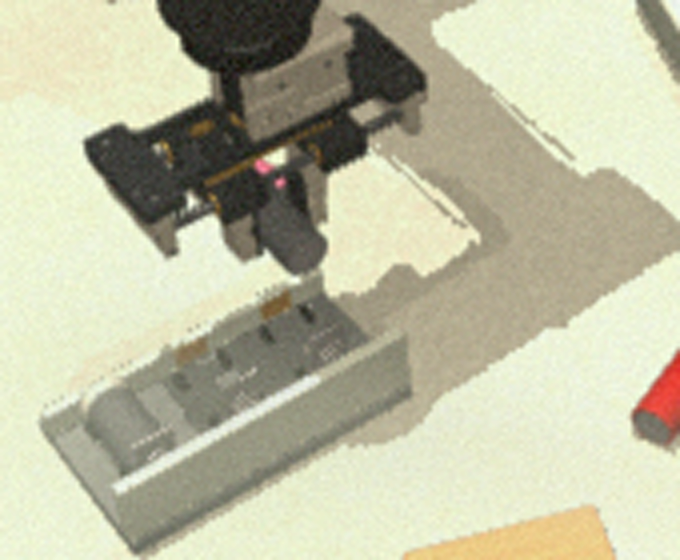

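Emit:
step_arm([
  [[0,0.01,0.2,0,0,0],[0,0.01,0.4,0,0,0],[0,0.01,0.6,0,0,0],[0,0.01,0.66,0,0,0],[0,0.01,0.66,0,0,0],[0,0.01,0.66,0,0,0]],
])

```text
clock: 24.2
tool_pos: [0.4809, -0.1718, 0.0402]
orientation: [180.0, -0.0, -0.3]
force: [0.1, -0.6, -0.1]
opening: 0.0313
gripper_force: 30.0
```

Emit:
step_arm([
  [[0.03,0,0,0,0,0],[0.06,0,0,0,0,0],[0.09,0,0,0,0,0],[0.12,0,0,0,0,0],[0.12,0,0,0,0,0],[0.12,0,0,0,0,0]],
])

```text
clock: 24.8
tool_pos: [0.4916, -0.1721, 0.0394]
orientation: [-180.0, 0.1, -0.4]
force: [-3.3, -0.7, 0.4]
opening: 0.0313
gripper_force: 30.0
```

Emit:
step_arm([
  [[0.03,0,0,0,0,0],[0.06,0,0,0,0,0],[0.06,0,0,0,0,0],[0.06,0,0,0,0,0]],
])

```text
clock: 25.2
tool_pos: [0.4974, -0.1721, 0.0393]
orientation: [-180.0, 0.1, -0.3]
force: [-5.8, -0.3, 2.7]
opening: 0.0314
gripper_force: 30.0
```

The push force is only 5.8 N, about 7.6 mm of compression, so I'll push 4 mm further.

Emit:
step_arm([
  [[0.02,0,0,0,0,0],[0.04,0,0,0,0,0],[0.04,0,0,0,0,0],[0.04,0,0,0,0,0]],
])

```text
clock: 25.6
tool_pos: [0.5007, -0.1721, 0.0391]
orientation: [-180.0, 0.2, -0.4]
force: [-7.6, 1.0, 3.6]
opening: 0.0312
gripper_force: 30.0
```

Emit:
step_arm([
  [[0,0,0.04,0,0,0],[0,0,0.08,0,0,0],[0,0,0.12,0,0,0],[0,0,0.12,0,0,0]],
])

```text
clock: 26.0
tool_pos: [0.5002, -0.1721, 0.0266]
orientation: [-180.0, 0.2, -0.4]
force: [-7.5, 0.4, 0.5]
opening: 0.031
gripper_force: 30.0
```

Emit:
step_arm([
  [[0,0,0.04,0,0,0],[0,0,0.08,0,0,0],[0,0,0.11,0,0,0],[0,0,0.11,0,0,0],[-0.02,0,0.11,0,0,0],[-0.04,0,0.11,0,0,0],[-0.04,0,0.11,0,0,0]],
])

```text
clock: 26.7
tool_pos: [0.4974, -0.1719, 0.0162]
orientation: [-180.0, 0.1, -0.4]
force: [-4.8, 1.2, -0.6]
opening: 0.0316
gripper_force: 30.0
```

Emit:
step_arm([
  [[0,0,0,0,0,0],[0,0,0,0,0,0],[0,0,0,0,0,0],[0,0,0,0,0,0],[0,0,0,0,0,0]],
], jaw=125)

```text
clock: 27.2
tool_pos: [0.4988, -0.172, 0.0168]
orientation: [180.0, -0.1, -0.3]
force: [0.3, 0.1, -0.5]
opening: 0.0447
gripper_force: 0.0
```

Emit:
step_arm([
  [[0,0,-0.1,0,0,0],[0,0,-0.2,0,0,0],[0,0,-0.4,0,0,0],[0,0,-0.7,0,0,0],[0,0,-1,0,0,0],[0,0,-1,0,0,0]],
])

```text
clock: 27.8
tool_pos: [0.5013, -0.1724, 0.1219]
orientation: [180.0, -0.5, -0.3]
force: [-0.0, 0.1, 0.1]
opening: 0.0441
gripper_force: 0.0
```

Emit:
step_arm([
  [[0.2,-0.9,-0.4,0,0,0],[0.2,-0.9,-0.4,0,0,0],[0.2,-0.9,-0.4,0,0,0],[0.2,-0.9,-0.4,0,0,0]],
])

```text
clock: 28.2
tool_pos: [0.5192, -0.0811, 0.1575]
orientation: [-180.0, -0.1, -0.2]
force: [0.3, 0.7, -0.8]
opening: 0.0448
gripper_force: 0.0
```

Emit:
step_arm([
  [[0.2,-0.9,-0.4,0,0,0],[0.2,-0.9,-0.4,0,0,0],[0.2,-0.9,-0.4,0,0,0],[0.2,-0.9,-0.4,0,0,0]],
])

```text
clock: 28.6
tool_pos: [0.539, 0.0077, 0.1963]
orientation: [-180.0, 0.0, -0.3]
force: [-0.2, -0.6, 0.0]
opening: 0.0447
gripper_force: 0.0
```

Emit:
step_arm([
  [[0,-0.9,0,0,0,0],[0,-0.9,0,0,0,0],[0,-0.9,0,0,0,0],[0,-0.9,0,0,0,0]],
])

```text
clock: 29.0
tool_pos: [0.539, 0.0968, 0.1954]
orientation: [179.9, 0.1, -0.3]
force: [-0.5, -0.6, -0.0]
opening: 0.0444
gripper_force: 0.0
```

```bash
python3 look.py pics/c7.png 2>/dev/null
```

```text
[0.53902908 0.09675767 0.19539657] [ 1.79941904e+02  1.28694537e-01 -3.36266967e-01] 0.04442184139168081
-64 ['-48:30', '-42:31', '-36:43', '-30:45', '-24:45', '-18:44', '-12:44', '-6:43', '0:43', '6:43', '12:43', '18:43', '24:44', '30:50', '36:44', '42:36', '48:29']
0 ['-48:31', '-42:32', '-36:12', '-30:13', '-24:12', '-18:12', '-12:9', '-6:13', '0:11', '6:12', '12:12', '18:9', '24:27', '30:28', '36:41', '42:29', '48:46']
64 ['-48:29', '-42:33', '-36:42', '-30:46', '-24:44', '-18:43', '-12:43', '-6:43', '0:44', '6:44', '12:42', '18:44', '24:44', '30:45', '36:43', '42:43', '48:36']
```

View pics/c7.png

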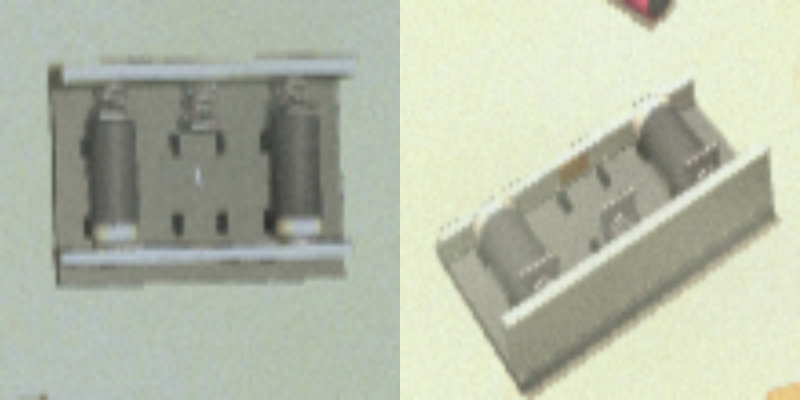

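Both cells are seated, with their tops level at about 43–44 mm and the white bands at the plus wall. Now the isolator; I'll also check for any other cell that isn't visible.

```bash
python3 - <<'E'
from h import *
for n in("scene","top"):
    p,d=snapshot(n);W=cloud(n,d)*1000;hsv=cv2.cvtColor(p,cv2.COLOR_RGB2HSV)
    m=(d>0)&(W[...,2]>14)&(W[...,2]<45)&(np.hypot(W[...,0],W[...,1])<1000)
    k,l,s,c=cv2.connectedComponentsWithStats(m.astype('uint8'))
    for i in range(1,k):
        if 100<s[i,4]<700:
            q=W[l==i];r=cv2.minAreaRect(q[:,:2].astype('float32'));print(n,s[i,:5],np.round(r[0]),np.round(r[1]),"hsv",hsv[l==i].mean(0).round())
    if n=="top":
        m=(d>0)&(W[...,2]>88)&(W[...,2]<130)&(abs(W[...,0]-530)<60)&(abs(W[...,1]-370)<70)
        print("isol",W[m].mean(0) if m.any() else None,m.sum())
plan((539,97,195.4,-.3),[(523,353.2,160,-18.1),(523,353.2,78.5,-18.1)])
E
```

```text
scene [207  43  21  19 169] [-409.  464.] [ 26. 131.] hsv [28. 43. 87.]
scene [135  50  19  13 122] [-556.  207.] [129.  22.] hsv [27. 44. 92.]
scene [404  76  38  24 305] [301. 921.] [179.  27.] hsv [28. 43. 91.]
scene [180 205  25  18 247] [ 344. -118.] [75. 32.] hsv [149.  95. 129.]
scene [378 211  24  15 186] [705. 299.] [64. 30.] hsv [25. 45. 80.]
scene [349 228  41  33 617] [736. 192.] [93. 64.] hsv [ 31.  25. 124.]
scene [288 255  23  25 305] [682.  -4.] [33. 73.] hsv [  4. 162. 120.]
scene [158 258  75  47 619] [ 565. -234.] [202.  34.] hsv [30. 37. 95.]
scene [330 264  30  18 327] [769.  74.] [73. 32.] hsv [ 13. 185. 133.]
top [251 129  26  17 272] [764.  73.] [72. 32.] hsv [ 12. 164. 105.]
top [210 132  23  19 230] [755. 194.] [45. 60.] hsv [ 90.  22. 110.]
top [279 157  26  19 275] [676.  -5.] [32. 72.] hsv [  3. 139. 100.]
top [327 271  18  27 298] [ 338. -118.] [72. 31.] hsv [160.  94. 108.]
top [  0 359   7  61 261] [ 84. 802.] [161.   8.] hsv [49. 38. 20.]
top [255 370  63  49 630] [64. 43.] [ 75. 197.] hsv [25. 92. 25.]
top [315 378  16  20 117] [ 64. -70.] [33. 44.] hsv [30. 63. 31.]
isol None 0
-> [523.  353.2 160.  -18.1]
  [-0.06,-0.85,0.12,0,0,0.21] rows 2
  [-0.15,-0.84,0.12,0,0,0.21] rows 2
  [-0.23,-0.83,0.11,0,0,0.2] rows 2
-> [523.  353.2  78.5 -18.1]
  [0,0,0.82,0,0,0] rows 2
end [523.03 353.17  78.4  -18.06]
```

No more grey cells. The isolator is hidden by the arm, so I'll use its known position.

Emit:
step_arm([
  [[-0.06,-0.85,0.12,0,0,0.21],[-0.06,-0.85,0.12,0,0,0.21],[-0.06,-0.85,0.12,0,0,0.21],[-0.06,-0.85,0.12,0,0,0.21]],
], jaw=0)

```text
clock: 29.6
tool_pos: [0.5342, 0.1824, 0.1843]
orientation: [180.0, 0.0, -6.3]
force: [0.1, -0.3, 0.1]
opening: 0.0711
gripper_force: 0.0
```

Emit:
step_arm([
  [[-0.15,-0.84,0.12,0,0,0.21],[-0.15,-0.84,0.12,0,0,0.21],[-0.15,-0.84,0.12,0,0,0.21],[-0.15,-0.84,0.12,0,0,0.21]],
])

```text
clock: 30.0
tool_pos: [0.5288, 0.2671, 0.1724]
orientation: [180.0, 0.0, -12.4]
force: [-0.4, -1.4, 0.2]
opening: 0.0873
gripper_force: 0.0
```

Emit:
step_arm([
  [[-0.23,-0.83,0.11,0,0,0.2],[-0.23,-0.83,0.11,0,0,0.2],[-0.23,-0.83,0.11,0,0,0.2],[-0.23,-0.83,0.11,0,0,0.2],[-0.23,-0.83,0.11,0,0,0.2],[-0.23,-0.83,0.11,0,0,0.2]],
])

```text
clock: 30.6
tool_pos: [0.5245, 0.3525, 0.1621]
orientation: [-180.0, -0.0, -18.2]
force: [0.8, -0.5, 0.8]
opening: 0.0878
gripper_force: 0.0
```

Emit:
step_arm([
  [[0,0,0.3,0,0,0],[0,0,0.6,0,0,0],[0,0,0.82,0,0,0],[0,0,0.82,0,0,0],[0,0,0.82,0,0,0]],
])

```text
clock: 31.1
tool_pos: [0.5246, 0.3534, 0.0803]
orientation: [180.0, -0.0, -18.1]
force: [0.8, -0.5, 1.1]
opening: 0.0875
gripper_force: 0.0
```

Emit:
step_arm([
  [[0,0,0,0,0,0],[0,0,0,0,0,0],[0,0,0,0,0,0],[0,0,0,0,0,0],[0,0,0,0,0,0],[0,0,0,0,0,0],[0,0,0,0,0,0],[0,0,0,0,0,0],[0,0,0,0,0,0],[0,0,0,0,0,0],[0,0,0,0,0,0]],
], jaw=255)

```text
clock: 32.2
tool_pos: [0.524, 0.3539, 0.0795]
orientation: [180.0, 0.0, -18.1]
force: [0.5, -0.7, 0.1]
opening: 0.0198
gripper_force: 30.0
```

Emit:
step_arm([
  [[0,-0.1,0,0,0,0],[0,-0.2,0,0,0,0],[0,-0.3,0,0,0,0],[0,-0.4,0,0,0,0],[0,-0.49,0,0,0,0],[0,-0.49,0,0,0,0],[0,-0.49,0,0,0,0],[0,-0.49,0,0,0,0]],
])

```text
clock: 33.0
tool_pos: [0.5393, 0.4009, 0.0795]
orientation: [-180.0, 0.0, -18.1]
force: [-0.2, -1.3, 0.5]
opening: 0.0199
gripper_force: 30.0
```

Emit:
step_arm([
  [[0,0,0,0,0,0],[0,0,0,0,0,0],[0,0,0,0,0,0],[0,0,0,0,0,0],[0,0,0,0,0,0],[0,0,0,0,0,0],[0,0,0,0,0,0]],
], jaw=0)

```text
clock: 33.7
tool_pos: [0.5393, 0.4005, 0.0796]
orientation: [-180.0, -0.0, -18.1]
force: [0.4, 0.2, -0.9]
opening: 0.0701
gripper_force: 0.0
```

Emit:
step_arm([
  [[0,0,-0.3,0,0,0],[0,0,-0.6,0,0,0],[0,0,-0.7,0,0,0],[0,0,-0.7,0,0,0],[0,0,-0.7,0,0,0]],
], jaw=255)

```text
clock: 34.2
tool_pos: [0.5388, 0.4002, 0.1488]
orientation: [180.0, 0.0, -18.1]
force: [0.4, 1.2, 0.3]
opening: 0.0414
gripper_force: 0.0
```

```bash
python3 - <<'E'
from h import *
o=get_obs();p=o["tool_pos"]*1000;y=o["orientation"][2];print(p,y,o["force"])
f=(454.5,400.7)
plan((*p,y),[(*f,140,y),(*f,85,y)])
E
```

```text
[538.81518956 400.22196135 148.84158063] -18.109286002212183 [0.36544463 1.22707915 0.26553145]
-> [454.5      400.7      140.       -18.109286]
  [-0.8,0.26,0.09,0,0,0] rows 2
-> [454.5      400.7       85.       -18.109286]
  [0,0,0.55,0,0,0] rows 2
end [454.7  400.38  84.84 -18.11]
```

The isolator is fully on, at its starting position. Next is the button, with its top at about 76 mm.

Emit:
step_arm([
  [[-0.8,0.26,0.09,0,0,0],[-0.8,0.26,0.09,0,0,0],[-0.8,0.26,0.09,0,0,0],[-0.8,0.26,0.09,0,0,0],[-0.8,0.26,0.09,0,0,0]],
])

```text
clock: 34.7
tool_pos: [0.4555, 0.4006, 0.1399]
orientation: [180.0, 0.0, -18.1]
force: [-0.2, -0.3, -0.1]
opening: 0.0026
gripper_force: 0.0
```

Emit:
step_arm([
  [[0,0,0.3,0,0,0],[0,0,0.5,0,0,0],[0,0,0.55,0,0,0],[0,0,0.55,0,0,0],[0,0,0.55,0,0,0]],
])

```text
clock: 35.2
tool_pos: [0.456, 0.401, 0.0863]
orientation: [-180.0, -0.0, -18.1]
force: [-0.4, -0.2, -0.5]
opening: 0.0004
gripper_force: 0.0
```

Emit:
step_arm([
  [[0,0,0.03,0,0,0],[0,0,0.06,0,0,0],[0,0,0.09,0,0,0],[0,0,0.12,0,0,0],[0,0,0.14,0,0,0],[0,0,0.14,0,0,0],[0,0,0.14,0,0,0],[0,0,0.14,0,0,0]],
])

```text
clock: 36.0
tool_pos: [0.4553, 0.4009, 0.0719]
orientation: [-180.0, -0.0, -18.1]
force: [0.3, -0.6, 4.9]
opening: 0.0005
gripper_force: 2.2
```

Emit:
step_arm([
  [[0,0,0.01,0,0,0],[0,0,0.02,0,0,0],[0,0,0.02,0,0,0],[0,0,0.02,0,0,0]],
])

```text
clock: 36.4
tool_pos: [0.4554, 0.4009, 0.0711]
orientation: [-179.9, -0.0, -18.1]
force: [-4.7, -2.3, 15.4]
opening: 0.0004
gripper_force: 7.7
```

The button bottomed out at 15 N, so it was pressed. Next is the dial.

Emit:
step_arm([
  [[0,0,-0.4,0,0,0],[0,0,-0.8,0,0,0],[0,0,-0.8,0,0,0],[0,0,-0.8,0,0,0]],
], jaw=255)

```text
clock: 36.8
tool_pos: [0.4551, 0.4009, 0.1502]
orientation: [-179.9, 0.0, -18.1]
force: [-0.6, -0.2, -0.0]
opening: 0.0003
gripper_force: 0.0
```

```bash
python3 - <<'E'
from h import *
o=get_obs();p=o["tool_pos"]*1000;y=o["orientation"][2];print(p,y,o["joint_pos"])
plan((*p,y),[(448.1,268,145,101.9)])
p,d=snapshot("top");W=cloud("top",d)*1000
m=(d>0)&(np.hypot(W[...,0]-448,W[...,1]-268)<34)&(W[...,2]>85)&(W[...,2]<108)
print(m.sum(),cv2.minAreaRect(W[m][:,:2].astype('float32')) if m.sum()>20 else 0)
c=cv2.resize(p[190:295,115:245],(780,590),interpolation=2);cv2.imwrite("pics/c8.png",np.clip(c*1.6,0,255).astype('uint8')[:,:,::-1])
E
```

```text
[455.11875371 400.85603631 150.1517745 ] -18.110950799483355 [ 5.97925247e+01  1.74926845e+01 -1.43081872e+01 -2.96253587e-02
 -5.81047154e+01  1.21121528e+01]
-> [448.1 268.  145.  101.9]
  [0.07,0.26,0.01,0,0,-0.84] rows 3
  [-0.04,0.26,0.01,0,0,-0.84] rows 3
  [-0.15,0.22,0.01,0,0,-0.84] rows 3
  [-0.22,0.15,0.01,0,0,-0.83] rows 3
  [-0.26,0.04,0.01,0,0,-0.84] rows 3
end [448.11 268.26 145.15 101.92]
121 ((448.2598571777344, 268.1806335449219), (13.966883659362793, 58.467811584472656), 11.7996244430542)
```

Emit:
step_arm([
  [[0.07,0.26,0.01,0,0,-0.84],[0.07,0.26,0.01,0,0,-0.84],[0.07,0.26,0.01,0,0,-0.84],[0.07,0.26,0.01,0,0,-0.84]],
], jaw=0)

```text
clock: 37.25
tool_pos: [0.4532, 0.3728, 0.1469]
orientation: [179.9, 0.1, 6.0]
force: [-0.5, -0.7, 0.9]
opening: 0.027
gripper_force: 0.0
```

Emit:
step_arm([
  [[-0.04,0.26,0.01,0,0,-0.84],[-0.04,0.26,0.01,0,0,-0.84],[-0.04,0.26,0.01,0,0,-0.84],[-0.04,0.26,0.01,0,0,-0.84]],
])

```text
clock: 37.65
tool_pos: [0.4521, 0.347, 0.1466]
orientation: [180.0, 0.1, 29.9]
force: [0.3, -0.2, -0.4]
opening: 0.0587
gripper_force: 0.0
```

Emit:
step_arm([
  [[-0.15,0.22,0.01,0,0,-0.84],[-0.15,0.22,0.01,0,0,-0.84],[-0.15,0.22,0.01,0,0,-0.84],[-0.15,0.22,0.01,0,0,-0.84]],
])

```text
clock: 38.05
tool_pos: [0.4503, 0.3207, 0.146]
orientation: [-180.0, 0.1, 53.9]
force: [1.1, 0.3, -0.6]
opening: 0.0863
gripper_force: 0.0
```

Emit:
step_arm([
  [[-0.22,0.15,0.01,0,0,-0.83],[-0.22,0.15,0.01,0,0,-0.83],[-0.22,0.15,0.01,0,0,-0.83],[-0.22,0.15,0.01,0,0,-0.83]],
])

```text
clock: 38.45
tool_pos: [0.4496, 0.2942, 0.1452]
orientation: [-180.0, 0.0, 77.6]
force: [0.0, -0.4, -0.1]
opening: 0.0878
gripper_force: 0.0
```

Emit:
step_arm([
  [[-0.26,0.04,0.01,0,0,-0.84],[-0.26,0.04,0.01,0,0,-0.84],[-0.26,0.04,0.01,0,0,-0.84],[-0.26,0.04,0.01,0,0,-0.84],[-0.26,0.04,0.01,0,0,-0.84],[-0.26,0.04,0.01,0,0,-0.84]],
])

```text
clock: 39.05
tool_pos: [0.4482, 0.2682, 0.1444]
orientation: [-180.0, 0.0, 101.6]
force: [-0.3, -0.0, -0.0]
opening: 0.0876
gripper_force: 0.0
```

Emit:
step_arm([
  [[0,0,0.3,0,0,0],[0,0,0.5,0,0,0],[0,0,0.69,0,0,0],[0,0,0.69,0,0,0],[0,0,0.69,0,0,0]],
])

```text
clock: 39.55
tool_pos: [0.4483, 0.2681, 0.0757]
orientation: [-180.0, 0.0, 101.8]
force: [1.1, -1.0, 0.3]
opening: 0.0873
gripper_force: 0.0
```

Emit:
step_arm([
  [[0,0,0,0,0,0],[0,0,0,0,0,0],[0,0,0,0,0,0],[0,0,0,0,0,0],[0,0,0,0,0,0],[0,0,0,0,0,0],[0,0,0,0,0,0],[0,0,0,0,0,0],[0,0,0,0,0,0],[0,0,0,0,0,0],[0,0,0,0,0,0],[0,0,0,0,0,0]],
], jaw=255)

```text
clock: 40.75
tool_pos: [0.449, 0.2683, 0.0756]
orientation: [179.9, -0.0, 102.0]
force: [5.0, -0.6, -3.5]
opening: 0.0137
gripper_force: 30.0
```

Emit:
step_arm([
  [[0,0,0,0,0,0.15],[0,0,0,0,0,0.3],[0,0,0,0,0,0.45],[0,0,0,0,0,0.6],[0,0,0,0,0,0.75],[0,0,0,0,0,0.9],[0,0,0,0,0,0.9]],
])

```text
clock: 41.45
tool_pos: [0.4486, 0.2685, 0.0756]
orientation: [180.0, -0.1, 76.1]
force: [3.8, 2.6, -2.6]
opening: 0.0136
gripper_force: 30.0
```

Emit:
step_arm([
  [[0,0,0,0,0,0.15],[0,0,0,0,0,0.3],[0,0,0,0,0,0.45],[0,0,0,0,0,0.6],[0,0,0,0,0,0.75],[0,0,0,0,0,0.9],[0,0,0,0,0,0.9]],
])

```text
clock: 42.15
tool_pos: [0.4482, 0.2686, 0.0756]
orientation: [-180.0, -0.0, 50.4]
force: [1.1, 3.7, -2.1]
opening: 0.0137
gripper_force: 30.0
```

Emit:
step_arm([
  [[0,0,0,0,0,0.15],[0,0,0,0,0,0.3],[0,0,0,0,0,0.45],[0,0,0,0,0,0.6],[0,0,0,0,0,0.75],[0,0,0,0,0,0.9],[0,0,0,0,0,0.9]],
])

```text
clock: 42.85
tool_pos: [0.448, 0.2689, 0.0756]
orientation: [-179.9, -0.0, 24.7]
force: [-3.1, 4.3, -0.8]
opening: 0.0138
gripper_force: 29.9
```

Emit:
step_arm([
  [[0,0,0,0,0,0.15],[0,0,0,0,0,0.3],[0,0,0,0,0,0.45],[0,0,0,0,0,0.6],[0,0,0,0,0,0.75],[0,0,0,0,0,0.9],[0,0,0,0,0,0.9]],
])

```text
clock: 43.55
tool_pos: [0.4479, 0.2693, 0.0756]
orientation: [-179.9, -0.0, -1.1]
force: [-2.3, 7.3, -1.0]
opening: 0.0139
gripper_force: 29.9
```

Emit:
step_arm([
  [[0,0,0,0,0,0.15],[0,0,0,0,0,0.3],[0,0,0,0,0,0.45],[0,0,0,0,0,0.6],[0,0,0,0,0,0.75],[0,0,0,0,0,0.9],[0,0,0,0,0,0.9]],
])

```text
clock: 44.25
tool_pos: [0.4482, 0.2696, 0.0756]
orientation: [-179.9, 0.0, -26.8]
force: [-0.8, 4.9, -5.3]
opening: 0.0138
gripper_force: 30.0
```

Emit:
step_arm([
  [[0,0,0,0,0,0.15],[0,0,0,0,0,0.3],[0,0,0,0,0,0.45],[0,0,0,0,0,0.6],[0,0,0,0,0,0.75],[0,0,0,0,0,0.9],[0,0,0,0,0,0.9],[0,0,0,0,0,0.9]],
])

```text
clock: 45.05
tool_pos: [0.4484, 0.2699, 0.0756]
orientation: [-179.9, 0.1, -52.5]
force: [-0.6, 7.2, -3.8]
opening: 0.014
gripper_force: 30.1
```

Emit:
step_arm([
  [[0,0,0,0,0,0.15],[0,0,0,0,0,0.3],[0,0,0,0,0,0.45],[0,0,0,0,0,0.6],[0,0,0,0,0,0.75],[0,0,0,0,0,0.88],[0,0,0,0,0,0.88],[0,0,0,0,0,0.88]],
])

```text
clock: 45.85
tool_pos: [0.4487, 0.2699, 0.0756]
orientation: [-179.9, 0.1, -77.7]
force: [0.7, 7.3, -5.4]
opening: 0.0139
gripper_force: 30.0
```

Emit:
step_arm([
  [[0,0,0,0,0,0],[0,0,0,0,0,0],[0,0,0,0,0,0],[0,0,0,0,0,0],[0,0,0,0,0,0],[0,0,0,0,0,0],[0,0,0,0,0,0],[0,0,0,0,0,0]],
], jaw=0)

```text
clock: 46.65
tool_pos: [0.4482, 0.268, 0.0755]
orientation: [180.0, -0.0, -78.0]
force: [-0.3, -0.5, 0.4]
opening: 0.0725
gripper_force: 0.0
```

Emit:
step_arm([
  [[0,0,-0.3,0,0,0],[0,0,-0.6,0,0,0],[0,0,-0.9,0,0,0],[0,0,-0.9,0,0,0]],
])

```text
clock: 47.05
tool_pos: [0.45, 0.2697, 0.1698]
orientation: [-179.6, 0.2, -77.9]
force: [0.7, 0.5, -0.5]
opening: 0.0871
gripper_force: 0.0
```

Emit:
step_arm([
  [[0.9,0,-0.3,0,0,0],[0.9,0,-0.3,0,0,0],[0.9,0,-0.3,0,0,0],[0.9,0,-0.3,0,0,0]],
])

```text
clock: 47.45
tool_pos: [0.4671, 0.1792, 0.1956]
orientation: [-180.0, 0.0, -78.1]
force: [-0.2, -0.4, -0.9]
opening: 0.0874
gripper_force: 0.0
```

Emit:
step_arm([
  [[0.9,0.3,-0.3,0,0,0],[0.9,0.3,-0.3,0,0,0],[0.9,0.3,-0.3,0,0,0],[0.9,0.3,-0.3,0,0,0]],
])

```text
clock: 47.85
tool_pos: [0.4563, 0.0858, 0.2254]
orientation: [-180.0, 0.0, -78.0]
force: [0.3, -0.7, -0.5]
opening: 0.0875
gripper_force: 0.0
```

Emit:
step_arm([
  [[0.9,0,0,0,0,0],[0.9,0,0,0,0,0],[0.9,0,0,0,0,0],[0.9,0,0,0,0,0]],
])

```text
clock: 48.25
tool_pos: [0.4752, -0.0019, 0.2245]
orientation: [179.9, -0.0, -78.0]
force: [0.9, 0.1, -0.7]
opening: 0.0875
gripper_force: 0.0
```

```bash
python3 - <<'E'
from h import *
p,d=snapshot("top");W=cloud("top",d)*1000
m=(d>0)&(np.hypot(W[...,0]-448,W[...,1]-268)<34)&(W[...,2]>85)&(W[...,2]<108)
print(m.sum(),cv2.minAreaRect(W[m][:,:2].astype('float32')) if m.sum()>20 else 0)
m=(d>0)&(W[...,2]>95)&(W[...,2]<115)&(abs(W[...,0]-530)<40)&(abs(W[...,1]-375)<60)
print("isol",cv2.minAreaRect(W[m][:,:2].astype('float32')) if m.any() else None)
c=cv2.resize(p[100:310,110:430],(800,525),interpolation=2);cv2.imwrite("pics/c9.png",np.clip(c*1.6,0,255).astype('uint8')[:,:,::-1])
E
```

```text
3 0
isol ((538.5006713867188, 399.53021240234375), (21.02950668334961, 28.009540557861328), 72.68550109863281)
```

View pics/c9.png

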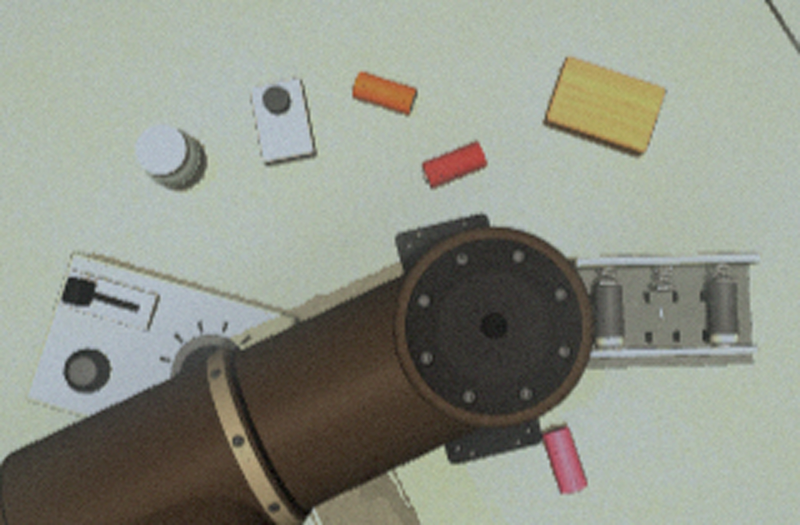

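The isolator is fully on and both cells are seated, but the arm hides the dial. I'll move clear to check it.

Emit:
step_arm([
  [[0.9,0,0,0,0,0],[0.9,0,0,0,0,0],[0.9,0,0,0,0,0]],
])

```text
clock: 48.6
tool_pos: [0.4946, -0.0916, 0.2249]
orientation: [179.9, -0.0, -78.0]
force: [0.4, 0.1, -0.6]
opening: 0.0881
gripper_force: 0.0
```

Emit:
step_arm([
  [[0.9,0,0,0,0,0],[0.9,0,0,0,0,0],[0.9,0,0,0,0,0]],
])

```text
clock: 48.9
tool_pos: [0.5137, -0.1797, 0.2247]
orientation: [179.9, -0.0, -78.0]
force: [-0.4, -0.1, 0.3]
opening: 0.0875
gripper_force: 0.0
```

Emit:
step_arm([
  [[0.9,0,0,0,0,0],[0.9,0,0,0,0,0],[0.9,0,0,0,0,0],[0.9,0,0,0,0,0],[0.9,0,0,0,0,0]],
])

```text
clock: 49.4
tool_pos: [0.5317, -0.2646, 0.2253]
orientation: [180.0, 0.0, -77.9]
force: [-0.5, 1.1, 0.2]
opening: 0.0875
gripper_force: 0.0
```

```bash
python3 - <<'E'
from h import *
p,d=snapshot("top");W=cloud("top",d)*1000
m=(d>0)&(np.hypot(W[...,0]-448,W[...,1]-268)<34)&(W[...,2]>85)&(W[...,2]<108)
print(m.sum(),cv2.minAreaRect(W[m][:,:2].astype('float32')) if m.sum()>20 else 0)
c=cv2.resize(p[195:290,120:235],(690,570),interpolation=2);cv2.imwrite("pics/c10.png",np.clip(c*1.6,0,255).astype('uint8')[:,:,::-1])
E
```

```text
123 ((448.20489501953125, 268.1965637207031), (13.957704544067383, 57.32122802734375), 12.092238426208496)
```

View pics/c10.png

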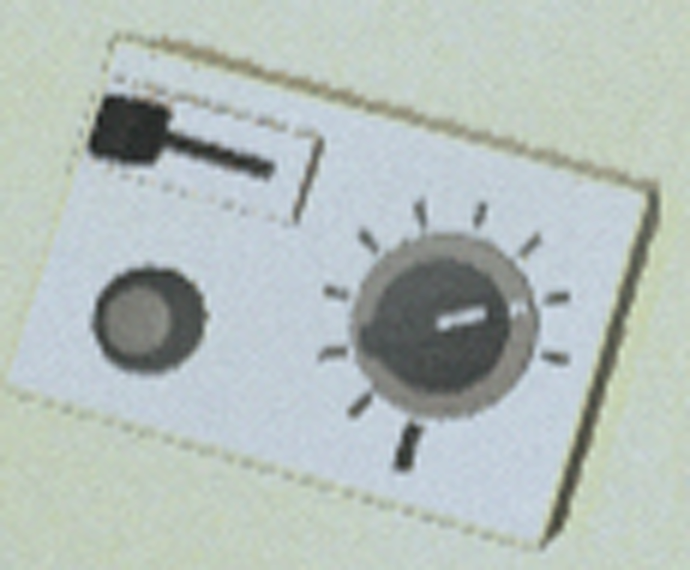

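The pointer is on the eighth mark, at (557,297), counting clockwise from the long mark. The isolator is on, so I'm handing the job in.

```bash
python3 -c "
from plant import *
print(close_job())"
```

```text
the job is handed in; nothing more can be done
None
```

The job is done and handed in, in the order asked, at about 49 s: isolator slid off, both loose cells seated in bays 0 and 2, isolator back fully on, button pressed to the bottom, and the dial left on its eighth click.

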